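# Press a worn bushing out of a copier gear with a drift

## Robot

A 6-joint arm with a two-finger parallel gripper is mounted at the origin on the work surface. World frame = base frame: x ahead of the robot, y to its left, z up, the work surface at z = 0. Lengths are in mm, angles in rad, forces in N, time in s.
With the tool pointing down it reaches from about 400 to 925 mm from the base axis. Payload 12.5 kg.
Tool frame: the origin (TCP) lies at the very end of the fingers, on their centre line; the grasp point (between the pads) lies 19 mm behind it (env.grip_point_offset is the distance from the TCP to the grasp point, in mm); z points along the fingers, y is the direction in which the jaws open and shut (so a half turn about z gives the same grasp; the last joint's range is limited). The gripper opens to 95 mm and grips with 3 to 60 N. Pads are 20 mm wide; open, the fingers measure 119 mm over their backs; the gripper's body (75 mm by 180 mm) begins 59 mm behind the grasp point.
Start: joints at [1.064, 0.491, 1.559, -0, 1.092, -0.106], TCP at [243.832, 575.493, 214.661] pointing down, gripper open.
Joint ranges: [-3.1, 3.1], [-0.84, 2.19], [0.05, 2.79], [-1.13, 4.28], [0.06, 2.93], [-2.69, 2.69]. Speed limits (rad/s): [2.22, 2.22, 2.79, 3.14, 3.14, 3.14].

## Interface

Orientations are given as [roll, pitch, yaw] about the fixed x, y, z axes, in that order (R = Rz(yaw) Ry(pitch) Rx(roll)).
In Python, from cell import env gives the robot as it stands.
- The arm moves only by the tool drive_tool, never from a script. Its argument "commands" is a list of rows, each an object of numbers: "dx", "dy", "dz": the shift along the world's x, y, z in mm; "yaw": the turn about the world's z in degrees. In form: [{"dx": .., "dy": .., "dz": .., "yaw": ..}, ...]. A call has 1 to 5 rows; each row shifts and turns the commanded pose from where the row before left it; what a row does not reach is not made up. A row lasts 1/12 s, in which the tool goes at most 41.7 mm and 7.16 degrees, less where a joint would pass 70% of its speed; a pose out of reach is approached as far as the arm can. A call with a gripper value outside its range is refused whole. "grip" is the opening, from 0 (shut) to 1 (fully open), set as the call begins (left out, the last holds). The fingers move at their own pace and stop on an object; the grip force is fixed at half the most. Time passes only in rows, so rows that do not move let the fingers close. It gives the time, the measured TCP pose, the force and the opening at its end, in the units of the state.
- env.state(): the state, without advancing time (a new reading comes with each control period).
- env.read_camera(name): name is "side" or "top"; returns the picture (420x560x3 uint8, red, green, blue); there is no depth.
- env.calibration(name): a dict with "intrinsics" (3x3 intrinsics, pixels), "rvec" (rotation vector, rad) and "tvec" (3), from world to camera coordinates, as OpenCV has them. Camera axes: x right, y down, z forward; pixel columns grow to the right and rows downward; lengths in mm; the calibration is good to about 2 mm. A picture is of the moment at which its call begins. calibration takes no time and is no camera call.
- env.job_done(): hands the job in, once; it reports no verdict.
Trained networks look in the newest picture that a camera, given by its name, has taken for a name from the list of things; names that differ only in an ending like _2 or _b are one class to them, and where a whole thing is asked for, a point or a joint stands for the part that bears it (a point fixed in the world has none). Each returns a list of dicts, best first, with "conf" (0 to 1); they miss things now and then, are a little off and sometimes report something else, mostly with a low value. They report only what shows in the picture. A call takes as long as a camera call. They do not tell look-alikes from the thing itself.
- env.trace(query, camera): "pixels" (420x560 bool, what is visible of it) and "pixel" ([column, row] in pixels, amid what is visible of it).
- env.place_of(query, camera): "pixel" ([column, row] in pixels: a listed point, or the origin of a listed thing).
The state is a dict: "t": time; "joints": joint angles; "qvel": joint speeds; "tau": joint torques, N m; "eef_pos": TCP position; "tcp_rot": TCP orientation; "ft_force": force on the tool from outside, world axes, zero at the start; "moment": the same for the moment, N m; "opening": opening from 0.0 (shut) to 1.0 (fully open).
Only numpy, scipy, OpenCV 4.12 (cv2) and the standard library are available. Lean on these libraries where they do the work, as an engineer would, in place of code of your own. Each camera call takes 0.05 s, during which the arm holds its last target.

## Task

The copper-coloured bushing in the bottom of the white nylon copier gear, clamped on the steel stand, is worn out. Take the red-handled drift from the wooden rack, feel its end into the hub's bore from above without leaning hard on the soft nylon, and press the bushing steadily down until it drops into the red tray underneath; stop there rather than ram it into the tray. Then hang the drift back in its own hole in the rack and leave everything else alone.

Things in the scene. Friction and masses are not known exactly. Their poses are not given: they have to be found in the camera images.
- stand: Fixed press-out stand: dark steel base plate 150 x 160 mm, 10 thick, with two steel parallels (tops 55 above the table, 64 apart, running along x) and, at y = +/-54, two strap clamps with brass nuts (tops 88 above the table). They hold a white nylon copier gear, 85 across, flat on the parallels. Origin: centre of the underside; z up.
- bore_nominal (a point): Point on the stand's centre line, level with the top of the gear's hub, 99 mm above the table. Hub 34 in diameter; its upright, sharp-edged bore, 20 in diameter, runs 44 down to the gear's underside. The gear was clamped by eye: the bore's axis lies up to 3 off this point in x and up to 3 in y, not measured: look and feel for it. Any push of the rod over 35 N marks the nylon.
- tray: Red catch tray fixed between the parallels, inside 129 x 54 mm, floor 13 and rim 26 above the table; empty at the start. Above it, in the bottom of the bore (lower end 0 to 4 above the gear's underside), sits the copper bushing: 20 outside, 12 inside, 18 long. Pushed down it resists with 10 to 24 N until its upper end nears the gear's underside (the last 3), then drops free. Origin: centre of the underside.
- drift: The drift to use, red handle, 146 mm long, 0.2 to 0.33 kg: steel rod 18.5 in diameter and 78 long with a flat end, then a flange 32 in diameter and 6 thick, a round handle 24 in diameter and 56 long, a steel cap 6. Hangs upright in a rack hole, flange on the rack's top. Origin: centre of the rod's flat lower end; z up along the rod to the handle.
- drift_grip (a point): Middle of the drift's red handle, on its axis, 112 mm above the rod's lower end (126 above the table in the rack): grip here, from above.
- rack: Fixed wooden drift rack 56 x 215 mm, top board's upper face 92 above the table, with three through holes 25 in diameter in a row along its y axis at -66, 0 and +66 mm; the drifts hang in them, handles up to 160 above the table. Origin: centre of the underside; z up. Which drift hangs in which hole varies.
- drift_mid: Blue-handled drift, 12 mm rod, otherwise like the red one; hangs in the rack. Leave it. Origin: lower end of the rod.
- drift_thin: Yellow-handled drift, 8 mm rod, otherwise like the red one; hangs in the rack. Leave it. Origin: lower end of the rod.
- new_bushing: New brass-coloured bushing, 20 mm in diameter, 18 tall, upright on the counter. Leave it. Origin: centre of the underside.
- screwdriver: Screwdriver, 170 mm, lying on the counter between rack and stand. Leave it.
- stapler: Blue and black desk stapler, 145 x 36 x 46 mm, on the counter. Leave it.
- tape_roll: Roll of brown packing tape, 110 mm in diameter, 48 tall, lying flat. Leave it.
- carton_a: Red staple carton 62 x 42 x 30 mm. Leave it.
- carton_b: Yellow and green carton 70 x 50 x 34 mm. Leave it.
- feed_roller: Grey and black paper feed roller, 37 mm in diameter, 50 tall, standing. Leave it.
Mind the look-alikes: they are no part of the job. There is more than one size of the drift; the job needs the smaller.

How it is judged:
By the outcome, as a careful person would: the job done as asked, in the order asked, and still so for the second after the job is handed in, with the robot touching nothing.
It also fails if it takes over 72 s, if anything falls off the work surface, if the arm or the gripper's body presses on something with over 40 N, if the wrist force passes 120 N, or if a joint passes its speed limit or range.

## Working session

There is one attempt and no reset: what is moved stays moved. The work goes in short steps, Python scripts to look and compute and a tool call to move; the robot and the scene stay as the last step left them, time stands still between calls to the robot, and variables do not carry over. Pictures are saved under pics/ and viewed, and the job is handed in when it is done.

Besides the shell and the picture viewer there is one more tool, called after "Call:" as name([rows], argument=value, ...), one row to a line, values as JSON. drive_tool: Moves the arm, as the interface text tells. Its arguments: {"type":"object","properties":{"commands":{"type":"array"},"grip":{"type":"number"}},"required":["commands"]}

```bash
mkdir -p pics; ls; cat > h.py <<'E'
import numpy as np,cv2
from cell import env
def cal(n):
    c=env.calibration(n);return np.array(c["intrinsics"],float),np.array(c["rvec"],float).ravel(),np.array(c["tvec"],float).ravel()
def proj(n,P):
    K,r,t=cal(n);return cv2.projectPoints(np.array(P,float).reshape(-1,1,3),r,t,K,None)[0].reshape(-1,2)
def ray(n,px):
    K,r,t=cal(n);R=cv2.Rodrigues(r)[0];d=R.T@np.linalg.inv(K)@np.array([px[0],px[1],1.]);return -R.T@t,d
def atz(n,px,z):
    o,d=ray(n,px);return o+d*(z-o[2])/d[2]
def save(im,f): cv2.imwrite('pics/'+f,cv2.cvtColor(im,cv2.COLOR_RGB2BGR))
E
python3 - <<'E'
from h import *
for n in("side","top"):
    im=env.read_camera(n);save(im,n+'0.png');np.save(n+'0.npy',im);o,_=ray(n,(280,210));print(n,o)
    for q in("drift","drift_grip","bore_nominal","rack","stand"):
        for r in env.place_of(q,n)[:4]: print(q,r["pixel"],round(r["conf"],2))
print({k:v for k,v in env.state().items()})
E
```

```text
pics
side [ 120.00232989 -697.42736625  913.27259251]
drift [294.9, 340.2] 0.92
drift_grip [346.9, 301.9] 0.74
drift_grip [231.8, 226.6] 0.17
bore_nominal [230.2, 205.0] 0.73
rack [339.6, 332.4] 0.8
stand [235.2, 229.2] 0.79
top [ 449.3131484    28.8259284  1074.29133866]
drift [397.2, 272.5] 0.88
drift [329.6, 156.4] 0.58
drift [414.6, 231.9] 0.54
drift_grip [417.8, 274.4] 0.69
drift_grip [429.2, 230.4] 0.51
bore_nominal [242.8, 248.9] 0.69
bore_nominal [122.9, 198.3] 0.24
rack [417.5, 232.7] 0.56
stand [246.1, 251.6] 0.97
{'t': 0.6, 'joints': array([ 1.06441234e+00,  4.90874144e-01,  1.55893596e+00,  4.25037683e-05,
        1.09171092e+00, -1.05579103e-01]), 'qvel': array([-9.92770797e-04, -6.24877173e-05,  2.01720848e-05,  5.37594549e-04,
        2.24585538e-03, -1.23970434e-03]), 'tau': array([-1.55325451e-03, -6.12207770e+01, -2.58366197e+01,  6.93332660e-02,
        4.45745105e-02,  4.80195894e-06]), 'eef_pos': array([243.80593604, 575.48258421, 214.66460929]), 'tcp_rot': array([ 3.14151745e+00, -2.99620914e-05,  2.74076817e+00]), 'ft_force': array([ 0.11781638, -0.93631275, -0.28785331]), 'moment': array([ 0.00356152,  0.00473341, -0.0170957 ]), 'opening': 1.0018210690374931}
```

View pics/side0.png

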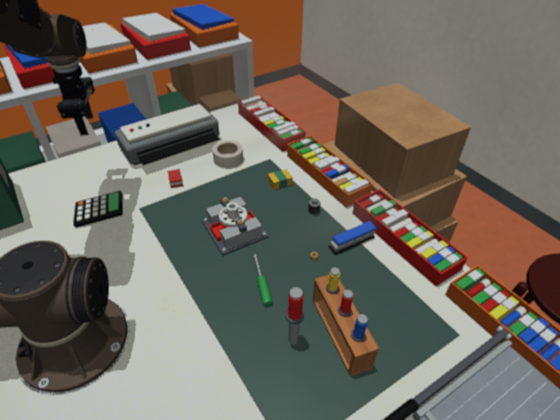

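View pics/top0.png

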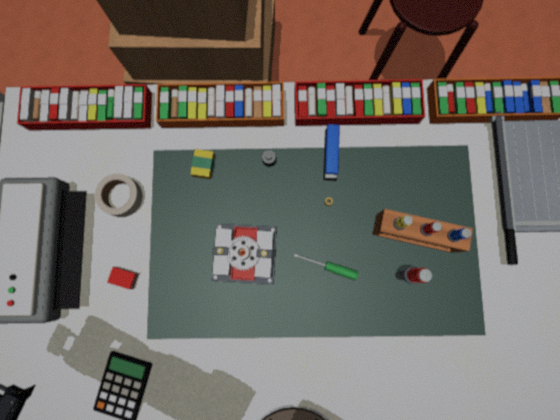

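Two red-handled drifts show. One stands free on the counter (side 295,315; top 415,274) and is larger. The other hangs in the rack's middle hole (side 347,302; top 431,228) between yellow and blue, so it fits both "in the rack" and "the smaller". I'll confirm in an enlarged crop.

```bash
python3 - <<'E'
from h import *
a=np.load('side0.npy')[250:380,260:400];b=np.load('top0.npy')[195:295,370:480];c=np.load('top0.npy')[215:290,205:285];d=np.load('side0.npy')[185:255,195:275]
f=lambda i:cv2.resize(i,(400,300),interpolation=cv2.INTER_CUBIC)
save(np.vstack([np.hstack([f(a),f(b)]),np.hstack([f(c),f(d)])]),'crop0.png')
for n in("side","top"):
    im=env.read_camera(n)
    for q in("drift","stand","rack","drift_mid","drift_thin","tray"):
        for r in env.trace(q,n)[:3]:
            p=r["pixels"];ys,xs=np.nonzero(p);print(n,q,r["pixel"],round(r["conf"],2),xs.min(),xs.max(),ys.min(),ys.max(),p.sum())
E
```

```text
side drift [345.6, 305.0] 0.76 337 353 289 316 353
side drift [295.0, 313.0] 0.74 285 303 287 343 748
side drift [263.1, 286.4] 0.63 254 271 255 305 337
side stand [231.5, 229.6] 0.92 202 267 197 254 1947
side stand [333.8, 279.6] 0.65 326 339 267 292 256
side rack [342.9, 329.8] 0.62 313 377 275 374 2707
side drift_mid [357.4, 327.3] 0.69 351 367 314 341 340
side drift_thin [343.2, 329.9] 0.67 313 378 275 375 2901
side drift_thin [334.4, 279.8] 0.64 326 339 267 293 279
side drift_thin [345.0, 304.1] 0.45 338 352 290 316 303
side tray [217.5, 225.1] 0.78 210 252 211 240 219
side tray [342.6, 305.0] 0.68 338 353 289 317 337
top drift [414.5, 274.7] 0.97 395 431 267 284 471
top drift [427.2, 230.2] 0.48 420 440 222 236 223
top stand [243.9, 253.2] 0.64 212 276 224 285 2699
top rack [415.3, 232.4] 0.67 372 471 210 252 2050
top drift_mid [458.6, 232.9] 0.64 447 470 228 242 255
top drift_thin [403.7, 222.6] 0.65 392 411 216 230 210
top drift_thin [242.8, 252.3] 0.54 212 276 224 285 2806
top tray [247.7, 251.6] 0.92 231 256 227 280 497
```

View pics/crop0.png

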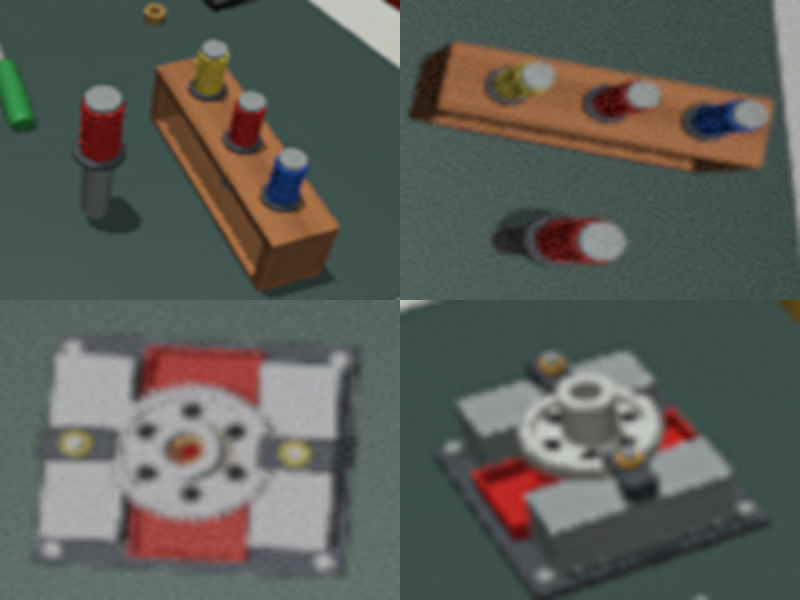

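The crop confirms it. The rack's middle drift is the regular-size red one. The free-standing red one is the bigger look-alike and stays put. The hub bore is at about top (243.6,251.8) and side (232,206).

```bash
python3 - <<'E'
from h import *
def tri(ps,pt):
    A=[];B=[]
    for n,p in(("side",ps),("top",pt)):
        o,d=ray(n,p);d/=np.linalg.norm(d);M=np.eye(3)-np.outer(d,d);A.append(M);B.append(M@o)
    return np.linalg.lstsq(np.vstack(A),np.hstack(B),rcond=None)[0]
S={'red':((348.2,293.3),(437.1,226.3),160),'yel':((334.6,270.4),(408,220),160),'blue':((362.6,318.5),(466.5,232.7),160),'hub':((232.2,206),(243.6,251.8),99),'big':((260+103/2.857,250+97/2.308),(370+203/3.636,195+242/3.),0)}
for k,(a,b,z) in S.items():
    print(k,tri(a,b).round(1),'side@z',atz('side',a,z).round(1)[:2],'top@z',atz('top',b,z).round(1)[:2])
# stand corners (screws z~10) and nuts z 88
for nm,p,z in(('nut1',(75,142),88),('nut2',(295,152),88),('s1',(72,47),12),('s2',(340,58),12),('s3',(52,249),12),('s4',(323,262),12)):
    print(nm,atz('top',(205+p[0]/5,215+p[1]/4),z).round(1)[:2])
for nm,p,z in(('nut1',(550-400,62),88),('nut2',(630-400,157),88)):
    print('side',nm,atz('side',(195+p[0]/5,185+p[1]/4.286),z).round(1)[:2])
print(cal('top')[0],cal('side')[0])
E
```

```text
red [ 550.4 -328.8  159.1] side@z [ 549.4 -329.1] top@z [ 550.8 -328.7]
yel [ 565.3 -263.9  160.1] side@z [ 564.5 -263.6] top@z [ 566.1 -264.5]
blue [ 534.8 -393.3  158.9] side@z [ 533.5 -393.5] top@z [ 535.4 -393.2]
hub [501.6 113.3 101.4] side@z [501.  116.4] top@z [503.3 112.8]
big [ 441.7 -283.7  192.6] side@z [ 527.4 -173. ] top@z [ 440.3 -352.1]
nut1 [507.9 171. ]
nut2 [500.3  64.4]
s1 [574.8 184. ]
s2 [565.4  42.9]
s3 [443.7 193.3]
s4 [433.6  53.4]
side nut1 [502.  164.4]
side nut2 [495.7  56.6]
[[406.23871384   0.         273.66203144]
 [  0.         406.23871384 208.00644065]
 [  0.           0.           1.        ]] [[417.91059413   0.         272.65311303]
 [  0.         417.91059413 207.91006747]
 [  0.           0.           1.        ]]
```

Call:
drive_tool([
  {"dx": 18,"dy": -34,"dz": 2,"yaw": 2},
  {"dx": 18,"dy": -34,"dz": 2,"yaw": 2},
  {"dx": 18,"dy": -34,"dz": 2,"yaw": 2},
  {"dx": 18,"dy": -34,"dz": 2,"yaw": 2},
  {"dx": 18,"dy": -34,"dz": 2,"yaw": 1.7},
], grip=0.45)

```text
t: 1.72
eef_pos: [334.2, 403.9, 224.8]
tcp_rot: [3.141, 0.0, 2.912]
ft_force: [1.1, 0.1, 1.1]
opening: 0.703
```

Call:
drive_tool([
  {"dx": 18,"dy": -34},
  {"dx": 18,"dy": -34},
  {"dx": 18,"dy": -34},
  {"dx": 18,"dy": -34},
  {"dx": 18,"dy": -34},
])

```text
invalid input
```

Call:
drive_tool([
  {"dx": 10,"dy": -38},
  {"dx": 10,"dy": -38},
  {"dx": 10,"dy": -38},
  {"dx": 10,"dy": -38},
  {"dx": 10,"dy": -38},
])

```text
invalid input
```

Call:
drive_tool([
  {"dx": 10,"dy": -38},
  {"dx": 10,"dy": -38},
  {"dx": 10,"dy": -38},
  {"dx": 10,"dy": -38},
  {"dx": 10,"dy": -38},
])

```text
invalid input
```

Call:
drive_tool([
  {"dx": 18,"dy": -36,"dz": 0,"yaw": 0},
  {"dx": 18,"dy": -36,"dz": 0,"yaw": 0},
  {"dx": 18,"dy": -36,"dz": 0,"yaw": 0},
  {"dx": 18,"dy": -36,"dz": 0,"yaw": 0},
  {"dx": 18,"dy": -36,"dz": 0,"yaw": 0},
])

```text
t: 2.13
eef_pos: [424.3, 223.7, 224.9]
tcp_rot: [3.141, 0.0, 2.91]
ft_force: [0.1, 0.6, -0.3]
opening: 0.456
```

Call:
drive_tool([
  {"dx": 9,"dy": -40,"dz": 0,"yaw": 0},
  {"dx": 9,"dy": -40,"dz": 0,"yaw": 0},
  {"dx": 9,"dy": -40,"dz": 0,"yaw": 0},
  {"dx": 9,"dy": -40,"dz": 0,"yaw": 0},
  {"dx": 9,"dy": -40,"dz": 0,"yaw": 0},
])

```text
t: 2.55
eef_pos: [468.9, 23.5, 224.9]
tcp_rot: [3.141, 0.001, 2.91]
ft_force: [1.1, 0.5, 0.7]
opening: 0.448
```

Call:
drive_tool([
  {"dx": 10,"dy": -36,"dz": 0,"yaw": 0},
  {"dx": 10,"dy": -36,"dz": 0,"yaw": 0},
  {"dx": 10,"dy": -36,"dz": 0,"yaw": 0},
  {"dx": 10,"dy": -36,"dz": 0,"yaw": 0},
  {"dx": 10,"dy": -36,"dz": 0,"yaw": 0},
])

```text
t: 2.97
eef_pos: [519.0, -156.6, 224.8]
tcp_rot: [3.142, 0.0, 2.91]
ft_force: [0.6, 1.8, 0.1]
opening: 0.451
```

Call:
drive_tool([
  {"dx": 7,"dy": -36,"dz": 0,"yaw": 0},
  {"dx": 7,"dy": -36,"dz": 0,"yaw": 0},
  {"dx": 7,"dy": -36,"dz": 0,"yaw": 0},
  {"dx": 7,"dy": -36,"dz": -4,"yaw": 0},
  {"dx": 4,"dy": -28,"dz": -6,"yaw": 0},
])

```text
t: 3.38
eef_pos: [551.2, -329.4, 214.9]
tcp_rot: [-3.141, 0.001, 2.909]
ft_force: [0.4, 0.3, 0.1]
opening: 0.45
```

```bash
python3 - <<'E'
from h import *
s=env.state();print(s['t'],s['eef_pos'],s['joints'])
for n in("side","top"):
    im=env.read_camera(n);save(cv2.resize(im[150:360,200:480],(800,600)),n+'1.png')
    print(proj(n,[s['eef_pos']]))
E
```

```text
3.3833 [ 551.22758414 -329.41303685  214.90264032] [-6.41434215e-01  5.14850700e-01  1.51474330e+00 -5.74871072e-05
  1.11047121e+00 -1.97983497e+00]
[[352.14133585 277.33881282]]
[[447.35296238 223.08867793]]
```

View pics/side1.png

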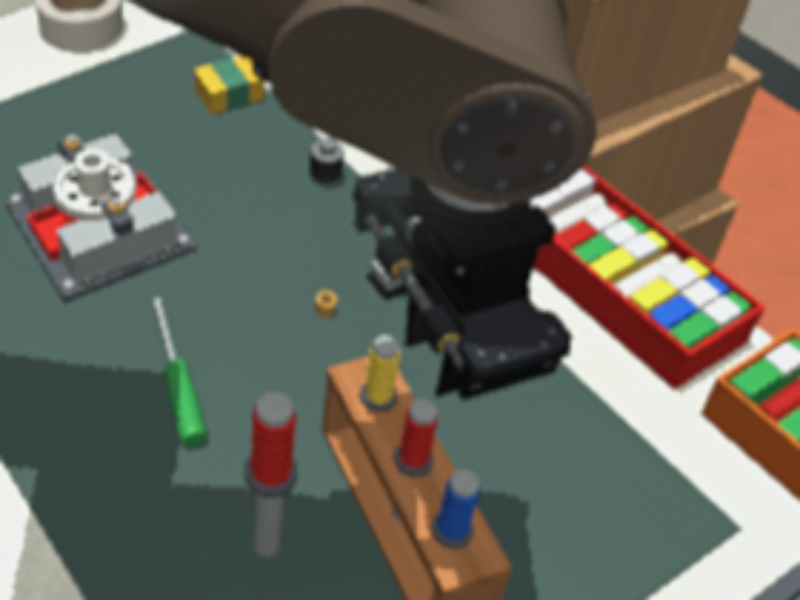

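The gripper hangs above the rack with its jaws along the row, and the middle red drift is directly under the fingers. Descending now.

Call:
drive_tool([
  {"dx": -1,"dy": 0.5,"dz": -25,"yaw": 0},
  {"dx": 0,"dy": 0,"dz": -25,"yaw": 0},
  {"dx": 0,"dy": 0,"dz": -20,"yaw": 0},
  {"dx": 0,"dy": 0,"dz": -20,"yaw": 0},
  {"dx": 0,"dy": 0,"dz": -17,"yaw": 0},
])

```text
t: 3.9
eef_pos: [549.6, -325.1, 106.5]
tcp_rot: [3.141, -0.001, 2.91]
ft_force: [0.7, -0.0, -0.4]
opening: 0.449
```

Call:
drive_tool([
  {"dx": 0,"dy": 0,"dz": 0,"yaw": 0},
  {"dx": 0,"dy": 0,"dz": 0,"yaw": 0},
  {"dx": 0,"dy": 0,"dz": 0,"yaw": 0},
  {"dx": 0,"dy": 0,"dz": 0,"yaw": 0},
  {"dx": 0,"dy": 0,"dz": 0,"yaw": 0},
], grip=0)

```text
t: 4.32
eef_pos: [550.3, -326.3, 109.1]
tcp_rot: [-3.141, 0.002, 2.91]
ft_force: [-0.3, -0.9, 3.8]
opening: 0.249
```

```bash
python3 - <<'E'
from h import *
s=env.state();print(s['t'],s['eef_pos'],s['ft_force'],s['opening']*95)
for n in("side","top"):
    im=env.read_camera(n);save(cv2.resize(im[200:350,280:480],(800,600)),n+'2.png')
E
```

```text
4.3167 [ 550.33049507 -326.273578    109.06469611] [-0.31594736 -0.93954427  3.77955611] 23.640646090058194
```

View pics/side2.png

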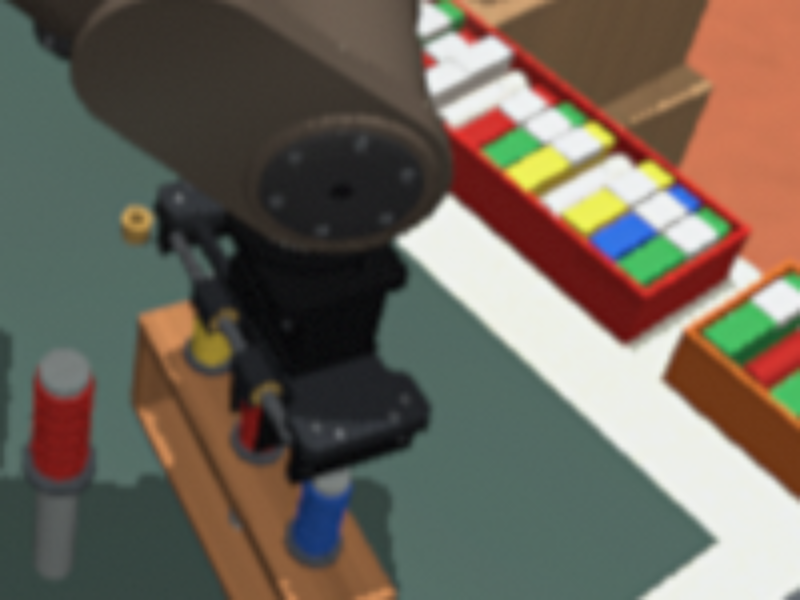

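Call:
drive_tool([
  {"dx": 0,"dy": 0,"dz": 0,"yaw": 0},
  {"dx": 0,"dy": 0,"dz": 0,"yaw": 0},
])

```text
t: 4.58
eef_pos: [550.4, -326.3, 109.1]
tcp_rot: [-3.141, 0.002, 2.91]
ft_force: [-0.6, -0.1, 6.5]
opening: 0.249
```

Call:
drive_tool([
  {"dx": 0,"dy": 0,"dz": 6,"yaw": 0},
  {"dx": 0,"dy": 0,"dz": 6,"yaw": 0},
  {"dx": 0,"dy": 0,"dz": 8,"yaw": 0},
  {"dx": 0,"dy": 0,"dz": 0,"yaw": 0},
])

```text
t: 4.92
eef_pos: [550.3, -326.3, 129.5]
tcp_rot: [-3.141, 0.002, 2.91]
ft_force: [-0.6, 0.4, -2.7]
opening: 0.249
```

Call:
drive_tool([
  {"dx": 0,"dy": 0,"dz": 25,"yaw": 0},
  {"dx": 0,"dy": 0,"dz": 30,"yaw": 0},
  {"dx": 0,"dy": 0,"dz": 35,"yaw": 0},
  {"dx": 0,"dy": 0,"dz": 35,"yaw": 0},
  {"dx": 0,"dy": 0,"dz": 25,"yaw": 0},
])

```text
t: 5.33
eef_pos: [550.0, -326.1, 281.0]
tcp_rot: [-3.141, 0.002, 2.91]
ft_force: [0.4, -0.2, -2.2]
opening: 0.249
```

Call:
drive_tool([
  {"dx": -2,"dy": 20,"dz": 0,"yaw": 0},
  {"dx": -4,"dy": 36,"dz": 0,"yaw": 0},
  {"dx": -4,"dy": 36,"dz": 0,"yaw": 0},
  {"dx": -4,"dy": 36,"dz": 0,"yaw": 0},
  {"dx": -4,"dy": 36,"dz": 0,"yaw": 0},
])

```text
t: 5.75
eef_pos: [531.1, -160.5, 277.7]
tcp_rot: [3.141, -0.0, 2.91]
ft_force: [0.5, 0.6, -1.9]
opening: 0.248
```

Call:
drive_tool([
  {"dx": -4,"dy": 36,"dz": 0,"yaw": 0},
  {"dx": -4,"dy": 36,"dz": 0,"yaw": 0},
  {"dx": -4,"dy": 36,"dz": 0,"yaw": 0},
  {"dx": -4,"dy": 36,"dz": 0,"yaw": 0},
  {"dx": -4,"dy": 36,"dz": 0,"yaw": 0},
])

```text
t: 6.17
eef_pos: [511.2, 19.6, 277.9]
tcp_rot: [3.141, 0.0, 2.91]
ft_force: [0.1, 0.1, -2.4]
opening: 0.247
```

Call:
drive_tool([
  {"dx": -4,"dy": 36,"dz": -10,"yaw": 0},
  {"dx": -4,"dy": 30,"dz": -15,"yaw": 0},
  {"dx": -2,"dy": 20,"dz": -15,"yaw": 0},
  {"dx": 0,"dy": 10,"dz": -15,"yaw": 0},
  {"dx": 0,"dy": 0,"dz": 0,"yaw": 0},
])

```text
t: 6.58
eef_pos: [500.4, 115.8, 220.5]
tcp_rot: [-3.141, -0.004, 2.913]
ft_force: [-0.3, 0.2, -2.0]
opening: 0.247
```

```bash
python3 - <<'E'
from h import *
s=env.state();print(s['t'],s['eef_pos'],s['tcp_rot'],s['ft_force'],s['opening']*95)
for n in("side","top"):
    im=env.read_camera(n);np.save(n+'3.npy',im)
a=np.load('side3.npy')[140:260,160:320];save(cv2.resize(a,(800,600),interpolation=cv2.INTER_CUBIC),'side3.png')
b=np.load('top3.npy');save(b,'top3.png')
E
```

```text
6.5833 [500.37916145 115.76792396 220.49049217] [-3.14077133 -0.00364617  2.91253053] [-0.32679863  0.15848611 -1.96985234] 23.448874360963362
```

View pics/side3.png

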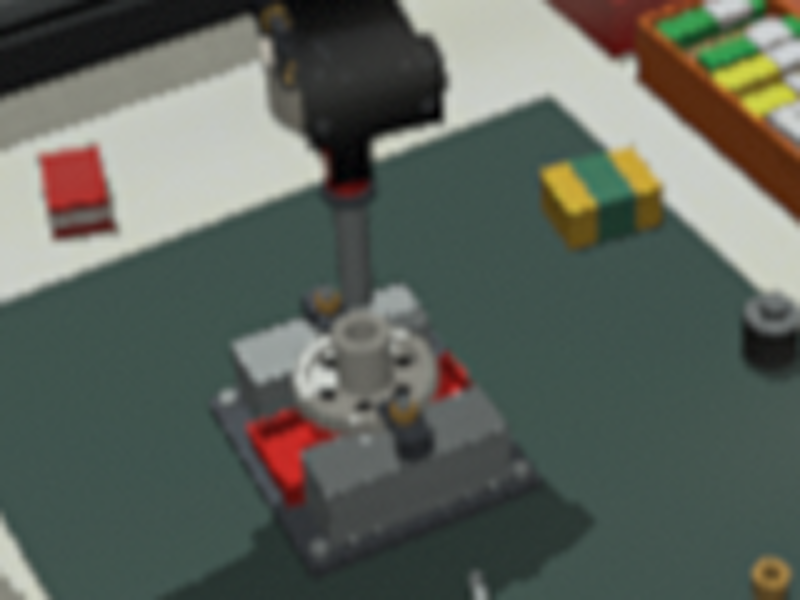

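View pics/top3.png

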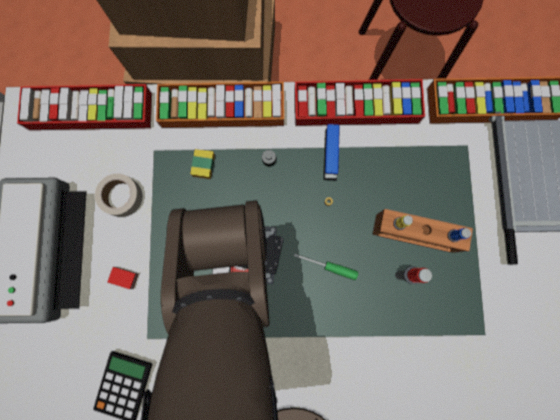

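```bash
python3 - <<'E'
from h import *
a=np.load('side3.npy');a0=np.load('side0.npy')
c=lambda i:cv2.resize(i[178:223,212:252],(400,450),interpolation=cv2.INTER_LANCZOS4)
t0=np.load('top0.npy')[237:265,230:258]
save(np.hstack([c(a),c(a0)]),'side3z.png')
save(cv2.resize(t0,(560,560),interpolation=cv2.INTER_LANCZOS4),'top0z.png')
th=np.load('top3.npy')[215:245,410:445];save(cv2.resize(th,(700,600),interpolation=cv2.INTER_LANCZOS4),'hole.png')
s=env.state();p=s['eef_pos'];
for dz in(-95.1,-85,-60): print(dz,proj('side',[p+[0,0,dz]]))
print('hub',proj('side',[[p[0],p[1],99]]),proj('side',[[p[0]+5,p[1],99]]),proj('side',[[p[0],p[1]+5,99]]))
print('top hub J',[proj('top',[[502+i,114+j,99]])[0] for i,j in((0,0),(5,0),(0,5))])
E
```

```text
-95.1 [[232.13181986 198.91428143]]
-85 [[231.88777187 196.23231508]]
-60 [[231.27132281 189.4578455 ]]
hub [[232.81050665 206.37271277]] [[234.33179319 205.7389362 ]] [[231.97910449 205.39170009]]
top hub J [array([243.09192006, 252.35947327]), array([243.08851258, 250.26203592]), array([241.00419864, 252.38977   ])]
```

View pics/side3z.png

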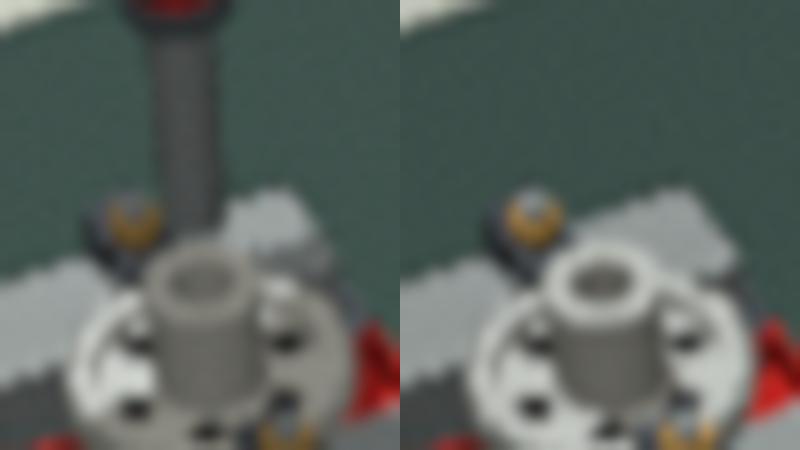

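View pics/top0z.png

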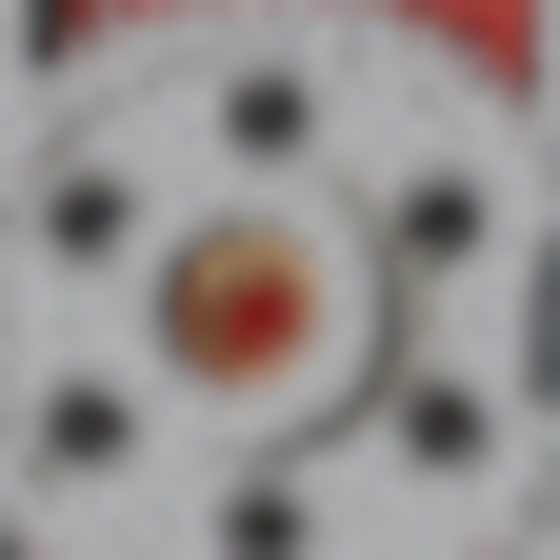

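View pics/hole.png

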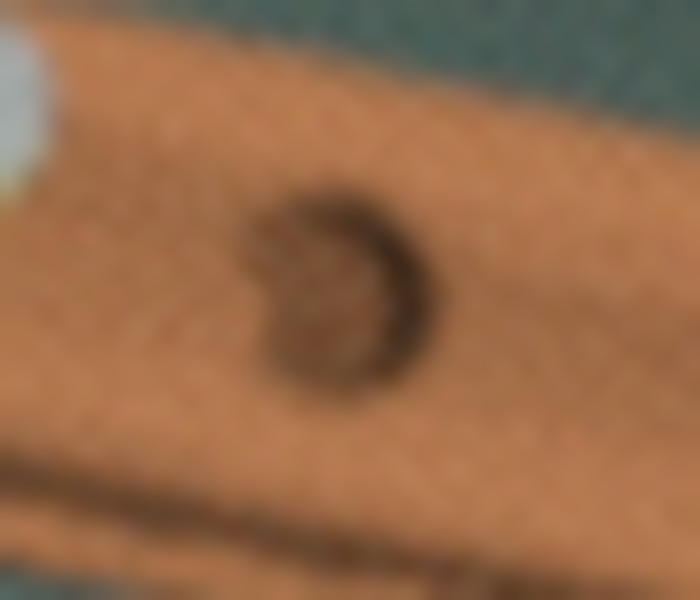

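```bash
python3 - <<'E'
from h import *
p=np.array([500.38,115.77,220.49])
th=np.linspace(0,2*np.pi,200)
def circ(n,c,r):
    q=proj(n,[[c[0]+r*np.cos(t),c[1]+r*np.sin(t),c[2]] for t in th]);return q.min(0).round(2),q.max(0).round(2)
off=lambda q:[( (v+.5-o)*10-.5).round(0) for v,o in zip(q,(212,178))]
for nm,r,z in(('flange bot',16,p[2]-17.1),('rod mid',9.25,p[2]-60),('rod tip',9.25,p[2]-95.1),('hub',17,99),('bore',10,99)):
    a,b=circ('side',[p[0],p[1],z],r);print(nm,'crop x',off([a[0],a[1]])[0],off(b)[0],'y',off(a)[1],off(b)[1])
print('hole top',atz('top',(426.5,229.3),92),proj('top',[[550.3,-326.3,92]]))
# profiles
a=np.load('side3.npy').astype(float)
for y in (185,188,191,194): print(y,a[y,222:240].mean(1).round(0))
print('col',[ (x,a[172:186,x].round(0)[:, 0].tolist()) for x in (229,230,231)])
a=np.load('side0.npy').astype(float)
for y in (204,206,208,212,215): print(y,a[y,222:244].mean(1).round(0))
E
```

```text
flange bot crop x 120.0 238.0 y -33.0 40.0
rod mid crop x 157.0 224.0 y 103.0 145.0
rod tip crop x 167.0 232.0 y 197.0 240.0
hub crop x 146.0 264.0 y 247.0 327.0
bore crop x 171.0 240.0 y 263.0 310.0
hole top [ 551.4689672  -329.27761769   92.        ] [[425.29925881 229.79997679]]
185 [75. 75. 76. 75. 71. 68. 71. 74. 74. 72. 65. 63. 72. 74. 74. 75. 74. 75.]
188 [75. 76. 75. 75. 73. 68. 69. 73. 75. 71. 66. 62. 71. 75. 74. 75. 74. 75.]
191 [75. 75. 75. 75. 74. 66. 67. 73. 75. 73. 66. 61. 71. 75. 75. 75. 75. 74.]
194 [75. 74. 76. 74. 74. 66. 66. 72. 74. 72. 68. 62. 66. 72. 75. 74. 74. 73.]
col [(229, [9.0, 8.0, 6.0, 8.0, 39.0, 78.0, 92.0, 74.0, 47.0, 48.0, 64.0, 72.0, 72.0, 72.0]), (230, [10.0, 7.0, 2.0, 16.0, 44.0, 78.0, 87.0, 69.0, 46.0, 48.0, 65.0, 72.0, 72.0, 72.0]), (231, [7.0, 4.0, 3.0, 14.0, 47.0, 75.0, 78.0, 60.0, 43.0, 49.0, 62.0, 69.0, 69.0, 70.0])]
204 [ 58.  52.  64.  77. 112. 163. 183. 167. 149. 132. 126. 133. 151. 180.
 189. 175. 158. 152. 150. 146. 147. 149.]
206 [134. 105.  85.  96. 148. 184. 168. 115.  84.  84.  88.  86. 103. 153.
 185. 180. 174. 178. 176. 144. 110.  96.]
208 [168. 171. 176. 161. 144. 161. 181. 174. 161. 149. 147. 155. 170. 182.
 165. 122. 123. 134. 146. 160. 175. 187.]
212 [140. 125.  92.  65.  55.  70.  83.  87.  92.  92.  92.  92.  90.  88.
  81.  81.  96.  88.  65.  83. 131. 164.]
215 [182. 196. 197. 196. 187. 135.  92.  87.  92.  95.  95.  95.  92.  89.
  84.  77.  90. 134. 178. 193. 197. 197.]
```

Call:
drive_tool([
  {"dx": 0,"dy": 0.5,"dz": -8,"yaw": 0},
  {"dx": 0,"dy": 0,"dz": -8,"yaw": 0},
  {"dx": 0,"dy": 0,"dz": -6,"yaw": 0},
  {"dx": 0,"dy": 0,"dz": -2,"yaw": 0},
  {"dx": 0,"dy": 0,"dz": 0,"yaw": 0},
])

```text
t: 7.1
eef_pos: [501.7, 114.1, 198.1]
tcp_rot: [-3.141, -0.001, 2.909]
ft_force: [1.4, -0.5, -2.6]
opening: 0.249
```

```bash
python3 - <<'E'
from h import *
s=env.state();p=s['eef_pos'];print(s['t'],p,s['tcp_rot'],s['ft_force'],s['moment'])
im=env.read_camera('side');np.save('side4.npy',im)
c=lambda i:cv2.resize(i[178:223,212:252],(400,450),interpolation=cv2.INTER_LANCZOS4)
save(np.hstack([c(im),c(np.load('side0.npy'))]),'side4z.png')
for dz in(-95.1,-60,-17.1): print(proj('side',[p+[0,0,dz]]))
E
```

```text
7.1 [501.68324694 114.05187222 198.0634161 ] [-3.14131036e+00 -1.02765697e-03  2.90938742e+00] [ 1.37916574 -0.47637811 -2.56599301] [ 0.01132007 -0.02176447  0.03868877]
[[232.69308849 205.36153025]]
[[231.85616103 196.16974811]]
[[230.78620344 184.41864944]]
```

View pics/side4z.png

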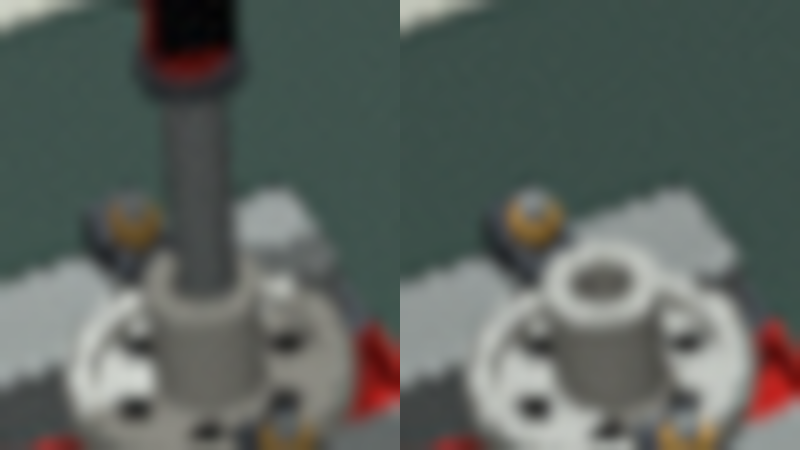

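Call:
drive_tool([
  {"dx": 0,"dy": 3,"dz": 0,"yaw": 0},
  {"dx": 0,"dy": 0,"dz": 0,"yaw": 0},
  {"dx": 0,"dy": 0,"dz": 0,"yaw": 0},
  {"dx": 0,"dy": 0,"dz": 0,"yaw": 0},
])

```text
t: 7.48
eef_pos: [501.9, 117.6, 198.9]
tcp_rot: [3.141, 0.0, 2.91]
ft_force: [-0.1, 0.3, -2.7]
opening: 0.251
```

```bash
python3 - <<'E'
from h import *
s=env.state();p=s['eef_pos'];print(s['t'],p,s['tcp_rot'],s['ft_force'],s['moment'])
im=env.read_camera('side');np.save('side5.npy',im)
c=lambda i:cv2.resize(i[178:223,212:252],(400,450),interpolation=cv2.INTER_LANCZOS4)
save(np.hstack([c(im),c(np.load('side0.npy'))]),'side5z.png')
for dz in(-95.1,-60,-17.1): print(proj('side',[p+[0,0,dz]]))
E
```

```text
7.4833 [501.8946479  117.6056439  198.86272541] [3.14138291e+00 4.45293836e-04 2.91034159e+00] [-0.08301394  0.34938648 -2.65068833] [ 0.02889308 -0.00323476 -0.00884473]
[[232.14622226 204.4321009 ]]
[[231.29950689 195.23514693]]
[[230.21710808 183.47821847]]
```

View pics/side5z.png

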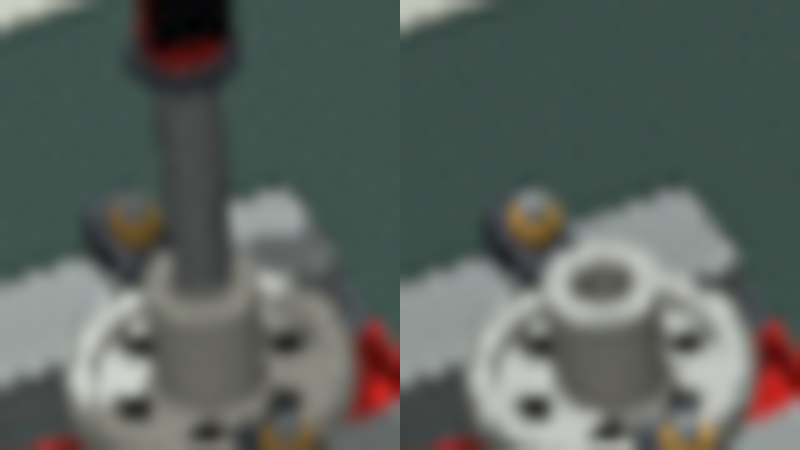

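Call:
drive_tool([
  {"dx": 0,"dy": 0,"dz": -2,"yaw": 0},
  {"dx": 0,"dy": 0,"dz": -1.5,"yaw": 0},
  {"dx": 0,"dy": 0,"dz": -0.5,"yaw": 0},
  {"dx": 0,"dy": 0,"dz": 0,"yaw": 0},
])

```text
t: 7.87
eef_pos: [501.7, 117.5, 194.4]
tcp_rot: [-3.142, -0.0, 2.91]
ft_force: [0.3, 0.2, -1.8]
opening: 0.246
```

Call:
drive_tool([
  {"dx": 0,"dy": 0,"dz": -0.5,"yaw": 0},
  {"dx": 0,"dy": 0,"dz": -0.5,"yaw": 0},
  {"dx": 0,"dy": 0,"dz": 0,"yaw": 0},
  {"dx": 0,"dy": 0,"dz": 0,"yaw": 0},
])

```text
t: 8.2
eef_pos: [501.8, 117.5, 193.7]
tcp_rot: [3.141, 0.0, 2.91]
ft_force: [-0.6, 0.6, -2.1]
opening: 0.248
```

Call:
drive_tool([
  {"dx": 0,"dy": 0,"dz": -0.5,"yaw": 0},
  {"dx": 0,"dy": 0,"dz": 0,"yaw": 0},
  {"dx": 0,"dy": 0,"dz": 0,"yaw": 0},
])

```text
t: 8.45
eef_pos: [501.8, 117.5, 193.2]
tcp_rot: [3.141, 0.0, 2.91]
ft_force: [0.3, 0.7, -2.5]
opening: 0.251
```

Call:
drive_tool([
  {"dx": 0,"dy": 0,"dz": -0.5,"yaw": 0},
  {"dx": 0,"dy": 0,"dz": 0,"yaw": 0},
  {"dx": 0,"dy": 0,"dz": 0,"yaw": 0},
])

```text
t: 8.7
eef_pos: [501.9, 117.5, 192.6]
tcp_rot: [3.141, 0.0, 2.91]
ft_force: [-0.2, 1.3, -2.3]
opening: 0.247
```

Call:
drive_tool([
  {"dx": 0,"dy": 0,"dz": -0.5,"yaw": 0},
  {"dx": 0,"dy": 0,"dz": 0,"yaw": 0},
  {"dx": 0,"dy": 0,"dz": 0,"yaw": 0},
])

```text
t: 8.95
eef_pos: [501.8, 117.5, 192.1]
tcp_rot: [3.141, -0.0, 2.91]
ft_force: [-0.2, 0.9, -2.3]
opening: 0.246
```

Call:
drive_tool([
  {"dx": 0,"dy": 0,"dz": -0.5,"yaw": 0},
  {"dx": 0,"dy": 0,"dz": 0,"yaw": 0},
  {"dx": 0,"dy": 0,"dz": 0,"yaw": 0},
])

```text
t: 9.2
eef_pos: [501.8, 117.5, 191.6]
tcp_rot: [3.141, -0.0, 2.91]
ft_force: [-0.2, 0.1, -2.7]
opening: 0.249
```

Call:
drive_tool([
  {"dx": 0,"dy": 0,"dz": -0.5,"yaw": 0},
  {"dx": 0,"dy": 0,"dz": -0.5,"yaw": 0},
  {"dx": 0,"dy": 0,"dz": 0,"yaw": 0},
])

```text
t: 9.45
eef_pos: [501.8, 117.5, 190.6]
tcp_rot: [3.141, -0.0, 2.91]
ft_force: [0.7, 1.3, -0.5]
opening: 0.245
```

Call:
drive_tool([
  {"dx": 0,"dy": 0,"dz": -0.5,"yaw": 0},
  {"dx": 0,"dy": 0,"dz": -0.5,"yaw": 0},
  {"dx": 0,"dy": 0,"dz": 0,"yaw": 0},
])

```text
t: 9.7
eef_pos: [501.8, 117.5, 189.6]
tcp_rot: [3.141, -0.0, 2.91]
ft_force: [-0.3, 1.6, -1.7]
opening: 0.252
```

```bash
python3 - <<'E'
from h import *
s=env.state();p=s['eef_pos'];print(s['t'],p,s['tcp_rot'],s['ft_force'],s['moment'])
im=env.read_camera('side');np.save('side6.npy',im)
c=lambda i:cv2.resize(i[178:223,212:252],(400,450),interpolation=cv2.INTER_LANCZOS4)
save(np.hstack([c(im),c(np.load('side0.npy'))]),'side6z.png')
E
```

```text
9.7 [501.82628382 117.52651292 189.58273202] [ 3.14147778e+00 -2.64915201e-05  2.91010209e+00] [-0.31161688  1.58335777 -1.70571477] [ 0.39233269 -0.01272187  0.02124662]
```

View pics/side6z.png

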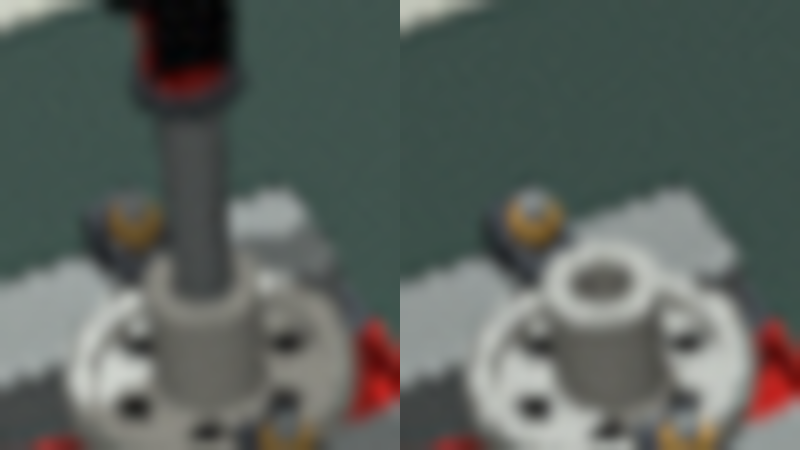

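Call:
drive_tool([
  {"dx": 0,"dy": 0.5,"dz": 0,"yaw": 0},
  {"dx": 0,"dy": 0,"dz": -1,"yaw": 0},
  {"dx": 0,"dy": 0,"dz": -1,"yaw": 0},
  {"dx": 0,"dy": 0,"dz": 0,"yaw": 0},
])

```text
t: 10.08
eef_pos: [501.7, 117.9, 187.4]
tcp_rot: [-3.141, -0.0, 2.91]
ft_force: [1.3, -0.3, -3.8]
opening: 0.246
```

Call:
drive_tool([
  {"dx": 0,"dy": 0,"dz": -1,"yaw": 0},
  {"dx": 0,"dy": 0,"dz": -1,"yaw": 0},
  {"dx": 0,"dy": 0,"dz": -1,"yaw": 0},
  {"dx": 0,"dy": 0,"dz": 0,"yaw": 0},
])

```text
t: 10.42
eef_pos: [501.7, 118.0, 184.4]
tcp_rot: [-3.142, -0.0, 2.91]
ft_force: [0.3, 0.3, -1.7]
opening: 0.245
```

```bash
python3 - <<'E'
from h import *
s=env.state();print(s['t'],s['eef_pos'],s['tcp_rot'],s['ft_force'],s['moment'])
E
```

```text
10.4167 [501.74584144 117.98952081 184.41683772] [-3.14157496e+00 -3.21835933e-04  2.91012947e+00] [ 0.326569    0.31217561 -1.65472658] [0.01734469 0.01180119 0.01787731]
```

Call:
drive_tool([
  {"dx": 0,"dy": 0,"dz": -2,"yaw": 0},
  {"dx": 0,"dy": 0,"dz": -2,"yaw": 0},
  {"dx": 0,"dy": 0,"dz": -2,"yaw": 0},
  {"dx": 0,"dy": 0,"dz": -2,"yaw": 0},
  {"dx": 0,"dy": 0,"dz": 0,"yaw": 0},
])

```text
t: 10.83
eef_pos: [501.6, 118.0, 176.2]
tcp_rot: [-3.141, -0.001, 2.91]
ft_force: [-0.8, -0.6, -2.6]
opening: 0.252
```

Call:
drive_tool([
  {"dx": 0,"dy": 0,"dz": -1,"yaw": 0},
  {"dx": 0,"dy": 0,"dz": -0.5,"yaw": 0},
  {"dx": 0,"dy": 0,"dz": -0.5,"yaw": 0},
  {"dx": 0,"dy": 0,"dz": 0,"yaw": 0},
])

```text
t: 11.17
eef_pos: [501.8, 118.0, 174.6]
tcp_rot: [3.141, -0.0, 2.91]
ft_force: [0.3, -0.1, -2.9]
opening: 0.248
```

Call:
drive_tool([
  {"dx": 0,"dy": 0,"dz": -0.5,"yaw": 0},
  {"dx": 0,"dy": 0,"dz": -0.5,"yaw": 0},
  {"dx": 0,"dy": 0,"dz": 0,"yaw": 0},
])

```text
t: 11.42
eef_pos: [501.8, 118.0, 173.6]
tcp_rot: [3.142, -0.0, 2.91]
ft_force: [-0.4, 0.1, -2.7]
opening: 0.244
```

Call:
drive_tool([
  {"dx": 0,"dy": 0,"dz": -0.5,"yaw": 0},
  {"dx": 0,"dy": 0,"dz": -0.5,"yaw": 0},
  {"dx": 0,"dy": 0,"dz": 0,"yaw": 0},
])

```text
t: 11.67
eef_pos: [501.8, 118.0, 172.6]
tcp_rot: [3.142, -0.0, 2.91]
ft_force: [0.1, 0.9, -1.7]
opening: 0.245
```

Call:
drive_tool([
  {"dx": 0,"dy": 0,"dz": -0.5,"yaw": 0},
  {"dx": 0,"dy": 0,"dz": -0.5,"yaw": 0},
  {"dx": 0,"dy": 0,"dz": 0,"yaw": 0},
])

```text
t: 11.92
eef_pos: [501.8, 118.0, 171.6]
tcp_rot: [3.142, -0.0, 2.91]
ft_force: [0.6, -0.4, -1.6]
opening: 0.25
```

Call:
drive_tool([
  {"dx": 0,"dy": 0,"dz": -0.5,"yaw": 0},
  {"dx": 0,"dy": 0,"dz": 0,"yaw": 0},
])

```text
t: 12.08
eef_pos: [501.8, 118.0, 171.1]
tcp_rot: [3.142, -0.0, 2.91]
ft_force: [-0.2, -0.3, -2.7]
opening: 0.248
```

Call:
drive_tool([
  {"dx": 0,"dy": 0,"dz": -0.5,"yaw": 0},
  {"dx": 0,"dy": 0,"dz": 0,"yaw": 0},
])

```text
t: 12.25
eef_pos: [501.8, 118.0, 170.6]
tcp_rot: [3.142, -0.0, 2.91]
ft_force: [0.7, 0.3, -1.7]
opening: 0.248
```

Call:
drive_tool([
  {"dx": 0,"dy": 0,"dz": -0.5,"yaw": 0},
  {"dx": 0,"dy": 0,"dz": 0,"yaw": 0},
])

```text
t: 12.42
eef_pos: [501.8, 118.0, 170.1]
tcp_rot: [3.142, -0.0, 2.91]
ft_force: [-0.9, -0.3, -2.6]
opening: 0.248
```

Call:
drive_tool([
  {"dx": 0,"dy": 0,"dz": -0.5,"yaw": 0},
  {"dx": 0,"dy": 0,"dz": 0,"yaw": 0},
])

```text
t: 12.58
eef_pos: [501.8, 118.0, 169.6]
tcp_rot: [3.142, -0.0, 2.91]
ft_force: [-0.5, -0.1, -1.7]
opening: 0.25
```

Call:
drive_tool([
  {"dx": 0,"dy": 0,"dz": -0.5,"yaw": 0},
  {"dx": 0,"dy": 0,"dz": 0,"yaw": 0},
])

```text
t: 12.75
eef_pos: [501.8, 118.0, 169.1]
tcp_rot: [3.142, -0.0, 2.91]
ft_force: [-0.1, -0.2, -2.2]
opening: 0.248
```

Call:
drive_tool([
  {"dx": 0,"dy": 0,"dz": -0.5,"yaw": 0},
  {"dx": 0,"dy": 0,"dz": 0,"yaw": 0},
])

```text
t: 12.92
eef_pos: [501.9, 118.0, 168.8]
tcp_rot: [3.141, 0.0, 2.91]
ft_force: [-0.4, -0.3, 0.1]
opening: 0.249
```

Call:
drive_tool([
  {"dx": 0,"dy": 0,"dz": -0.5,"yaw": 0},
  {"dx": 0,"dy": 0,"dz": 0,"yaw": 0},
])

```text
t: 13.08
eef_pos: [502.1, 118.0, 168.7]
tcp_rot: [3.141, 0.001, 2.91]
ft_force: [-0.8, -0.2, 5.7]
opening: 0.251
```

Call:
drive_tool([
  {"dx": 0,"dy": 0,"dz": -0.5,"yaw": 0},
  {"dx": 0,"dy": 0,"dz": 0,"yaw": 0},
])

```text
t: 13.25
eef_pos: [502.2, 118.0, 168.7]
tcp_rot: [3.141, 0.002, 2.91]
ft_force: [-2.3, 0.2, 11.0]
opening: 0.247
```

Call:
drive_tool([
  {"dx": -0.3,"dy": 0,"dz": -0.5,"yaw": 0},
  {"dx": 0,"dy": 0,"dz": 0,"yaw": 0},
])

```text
t: 13.42
eef_pos: [502.1, 118.0, 168.4]
tcp_rot: [3.141, 0.002, 2.91]
ft_force: [-2.5, -0.6, 11.8]
opening: 0.25
```

Call:
drive_tool([
  {"dx": 0,"dy": 0,"dz": -0.4,"yaw": 0},
  {"dx": 0,"dy": 0,"dz": 0,"yaw": 0},
])

```text
t: 13.58
eef_pos: [502.2, 118.0, 168.1]
tcp_rot: [3.141, 0.002, 2.91]
ft_force: [-2.4, 0.1, 13.2]
opening: 0.248
```

Call:
drive_tool([
  {"dx": 0,"dy": 0,"dz": -0.3,"yaw": 0},
  {"dx": 0,"dy": 0,"dz": 0,"yaw": 0},
])

```text
t: 13.75
eef_pos: [502.3, 118.1, 167.9]
tcp_rot: [3.141, 0.003, 2.91]
ft_force: [-1.5, -0.6, 13.3]
opening: 0.247
```

Call:
drive_tool([
  {"dx": 0,"dy": 0,"dz": -0.4,"yaw": 0},
  {"dx": 0,"dy": 0,"dz": -0.4,"yaw": 0},
  {"dx": 0,"dy": 0,"dz": -0.4,"yaw": 0},
  {"dx": 0,"dy": 0,"dz": -0.4,"yaw": 0},
])

```text
t: 14.08
eef_pos: [502.3, 118.1, 166.3]
tcp_rot: [3.141, 0.003, 2.91]
ft_force: [-2.3, 0.3, 14.7]
opening: 0.249
```

Call:
drive_tool([
  {"dx": 0,"dy": 0,"dz": -0.4,"yaw": 0},
  {"dx": 0,"dy": 0,"dz": -0.4,"yaw": 0},
  {"dx": 0,"dy": 0,"dz": -0.4,"yaw": 0},
  {"dx": 0,"dy": 0,"dz": -0.4,"yaw": 0},
  {"dx": 0,"dy": 0,"dz": -0.4,"yaw": 0},
])

```text
t: 14.5
eef_pos: [502.3, 118.1, 164.3]
tcp_rot: [3.141, 0.003, 2.91]
ft_force: [-1.2, -0.5, 12.8]
opening: 0.248
```

```bash
python3 - <<'E'
from h import *
s=env.state();p=s['eef_pos'];print(s['t'],p,s['tcp_rot'],s['ft_force'],s['moment'])
im=env.read_camera('side');np.save('side7.npy',im)
c=lambda i:cv2.resize(i[178:223,212:252],(400,450),interpolation=cv2.INTER_LANCZOS4)
save(np.hstack([c(im),c(np.load('side6.npy'))]),'side7z.png')
for q in (p,[501.8,117.5,189.58]): print((proj('side',[np.array(q)+[0,0,-17.1]])-[212,178])*10)
E
```

```text
14.5 [502.34190576 118.06876508 164.30960817] [3.14060217e+00 2.74305883e-03 2.91013981e+00] [-1.22569478 -0.54651037 12.81486813] [-0.06448147  0.4517357  -0.04951211]
[[191.54389668 148.4687977 ]]
[[184.44024145  81.0461102 ]]
```

View pics/side7z.png

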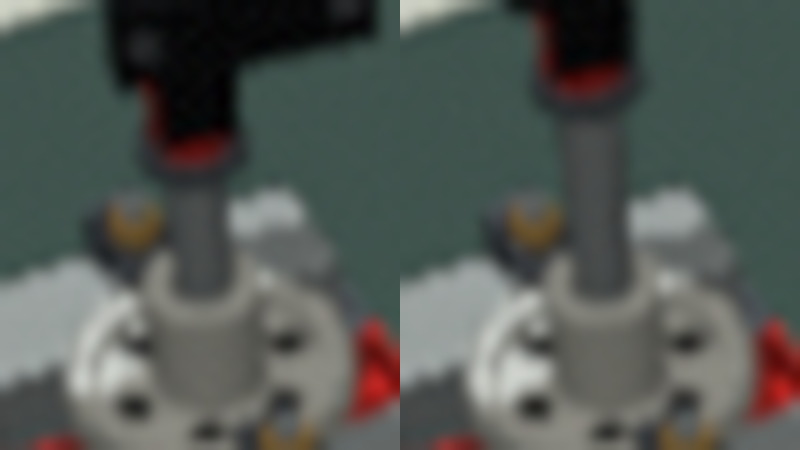

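The flange moved down as far as the tool did, so there is no slip and the bushing is yielding at about 13 N. I'll keep pressing.

Call:
drive_tool([
  {"dx": 0,"dy": 0,"dz": -0.5,"yaw": 0},
  {"dx": 0,"dy": 0,"dz": -0.5,"yaw": 0},
  {"dx": 0,"dy": 0,"dz": -0.5,"yaw": 0},
  {"dx": 0,"dy": 0,"dz": -0.5,"yaw": 0},
  {"dx": 0,"dy": 0,"dz": -0.5,"yaw": 0},
])

```text
t: 14.97
eef_pos: [502.3, 118.0, 161.8]
tcp_rot: [3.141, 0.003, 2.91]
ft_force: [-1.9, 0.0, 13.4]
opening: 0.25
```

Call:
drive_tool([
  {"dx": 0,"dy": 0,"dz": -0.5,"yaw": 0},
  {"dx": 0,"dy": 0,"dz": -0.5,"yaw": 0},
  {"dx": 0,"dy": 0,"dz": -0.5,"yaw": 0},
  {"dx": 0,"dy": 0,"dz": -0.5,"yaw": 0},
  {"dx": 0,"dy": 0,"dz": -0.5,"yaw": 0},
])

```text
t: 15.38
eef_pos: [502.3, 118.1, 159.2]
tcp_rot: [3.141, 0.003, 2.91]
ft_force: [-1.2, -0.0, 13.1]
opening: 0.251
```

Call:
drive_tool([
  {"dx": 0,"dy": 0,"dz": -0.5,"yaw": 0},
  {"dx": 0,"dy": 0,"dz": -0.5,"yaw": 0},
  {"dx": 0,"dy": 0,"dz": -0.5,"yaw": 0},
  {"dx": 0,"dy": 0,"dz": -0.5,"yaw": 0},
])

```text
t: 15.72
eef_pos: [502.2, 118.0, 157.1]
tcp_rot: [3.141, 0.002, 2.91]
ft_force: [-1.7, -0.4, 12.7]
opening: 0.25
```

Call:
drive_tool([
  {"dx": 0,"dy": 0,"dz": -0.5,"yaw": 0},
  {"dx": 0,"dy": 0,"dz": -0.5,"yaw": 0},
  {"dx": 0,"dy": 0,"dz": 0,"yaw": 0},
])

```text
t: 15.97
eef_pos: [502.1, 118.0, 155.9]
tcp_rot: [3.141, 0.002, 2.91]
ft_force: [-1.6, -0.1, 10.1]
opening: 0.25
```

Call:
drive_tool([
  {"dx": 0,"dy": 0,"dz": -0.5,"yaw": 0},
  {"dx": 0,"dy": 0,"dz": -0.5,"yaw": 0},
  {"dx": 0,"dy": 0,"dz": 0,"yaw": 0},
])

```text
t: 16.22
eef_pos: [501.9, 118.0, 154.8]
tcp_rot: [3.141, 0.002, 2.91]
ft_force: [-1.6, 0.0, 7.6]
opening: 0.248
```

Call:
drive_tool([
  {"dx": 0,"dy": 0,"dz": -0.5,"yaw": 0},
  {"dx": 0,"dy": 0,"dz": 0,"yaw": 0},
])

```text
t: 16.38
eef_pos: [501.8, 118.0, 154.0]
tcp_rot: [3.141, 0.001, 2.91]
ft_force: [-0.8, -0.1, 4.0]
opening: 0.249
```

Call:
drive_tool([
  {"dx": 0,"dy": 0,"dz": -0.5,"yaw": 0},
  {"dx": 0,"dy": 0,"dz": 0,"yaw": 0},
])

```text
t: 16.55
eef_pos: [501.5, 118.0, 152.7]
tcp_rot: [3.141, 0.0, 2.91]
ft_force: [0.2, 1.4, -2.3]
opening: 0.251
```

Call:
drive_tool([
  {"dx": 0,"dy": 0,"dz": -0.5,"yaw": 0},
  {"dx": 0,"dy": 0,"dz": 0,"yaw": 0},
])

```text
t: 16.72
eef_pos: [501.5, 118.0, 152.0]
tcp_rot: [3.141, -0.0, 2.91]
ft_force: [0.2, 1.7, -2.3]
opening: 0.246
```

Call:
drive_tool([
  {"dx": 0,"dy": 0.2,"dz": -0.7,"yaw": 0},
  {"dx": 0,"dy": 0,"dz": -0.7,"yaw": 0},
  {"dx": 0,"dy": 0,"dz": -0.6,"yaw": 0},
  {"dx": 0,"dy": 0,"dz": 0,"yaw": 0},
])

```text
t: 17.05
eef_pos: [501.4, 118.2, 150.1]
tcp_rot: [-3.142, -0.0, 2.91]
ft_force: [1.0, -0.4, -2.6]
opening: 0.247
```

Call:
drive_tool([
  {"dx": 0,"dy": 0,"dz": 2,"yaw": 0},
  {"dx": 0,"dy": 0,"dz": 4,"yaw": 0},
  {"dx": 0,"dy": 0,"dz": 5,"yaw": 0},
  {"dx": 0,"dy": 0,"dz": 5,"yaw": 0},
  {"dx": 0,"dy": 0,"dz": 0,"yaw": 0},
])

```text
t: 17.47
eef_pos: [501.9, 118.2, 167.6]
tcp_rot: [3.141, 0.002, 2.91]
ft_force: [0.4, -0.2, -3.0]
opening: 0.248
```

```bash
python3 - <<'E'
from h import *
s=env.state();p=s['eef_pos'];print(s['t'],p,s['tcp_rot'],s['ft_force'],s['moment'])
im=env.read_camera('side');np.save('side8.npy',im)
c=lambda i:cv2.resize(i[190:255,197:272],(400,347),interpolation=cv2.INTER_LANCZOS4)
save(np.hstack([c(im),c(np.load('side0.npy'))]),'side8z.png')
E
```

```text
17.4667 [501.94463748 118.19874025 167.6100911 ] [3.14101726e+00 1.63476414e-03 2.91013458e+00] [ 0.37449295 -0.1614835  -2.95574925] [ 0.02973567 -0.05476495 -0.03463077]
```

View pics/side8z.png

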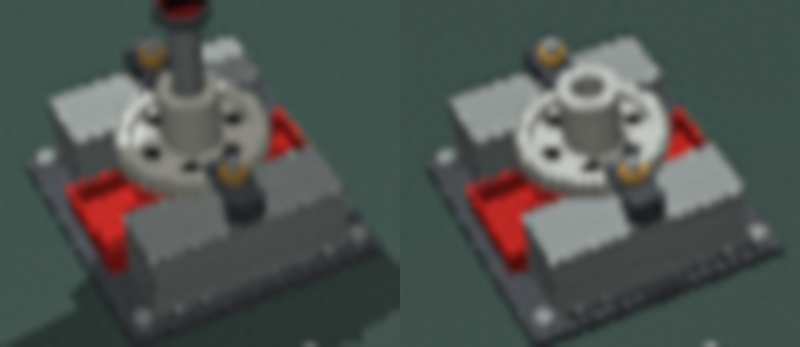

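Call:
drive_tool([
  {"dx": -0.2,"dy": 0,"dz": 8,"yaw": 0},
  {"dx": 0,"dy": 0,"dz": 15,"yaw": 0},
  {"dx": 0,"dy": 0,"dz": 20,"yaw": 0},
  {"dx": 0,"dy": 0,"dz": 35,"yaw": 0},
  {"dx": 0,"dy": 0,"dz": 35,"yaw": 0},
])

```text
t: 17.93
eef_pos: [500.7, 118.1, 280.5]
tcp_rot: [-3.141, -0.002, 2.91]
ft_force: [1.0, 0.7, -3.2]
opening: 0.248
```

Call:
drive_tool([
  {"dx": 2,"dy": -20,"dz": 2,"yaw": 0},
  {"dx": 4,"dy": -36,"dz": 0,"yaw": 0},
  {"dx": 4,"dy": -36,"dz": 0,"yaw": 0},
  {"dx": 4,"dy": -36,"dz": 0,"yaw": 0},
  {"dx": 4,"dy": -36,"dz": 0,"yaw": 0},
])

```text
t: 18.35
eef_pos: [519.0, -47.3, 282.0]
tcp_rot: [3.142, 0.0, 2.911]
ft_force: [0.8, 0.8, -3.0]
opening: 0.247
```

Call:
drive_tool([
  {"dx": 4,"dy": -36,"dz": 0,"yaw": 0},
  {"dx": 4,"dy": -36,"dz": 0,"yaw": 0},
  {"dx": 4,"dy": -36,"dz": 0,"yaw": 0},
  {"dx": 4,"dy": -36,"dz": 0,"yaw": 0},
  {"dx": 4,"dy": -36,"dz": 0,"yaw": 0},
])

```text
t: 18.77
eef_pos: [539.0, -227.6, 281.8]
tcp_rot: [3.141, -0.0, 2.91]
ft_force: [0.7, 0.5, -2.4]
opening: 0.25
```

Call:
drive_tool([
  {"dx": 4,"dy": -36,"dz": 0,"yaw": 0},
  {"dx": 4,"dy": -30,"dz": 0,"yaw": 0},
  {"dx": 3,"dy": -20,"dz": 0,"yaw": 0},
  {"dx": 0,"dy": -12,"dz": 0,"yaw": 0},
  {"dx": 0,"dy": 0,"dz": 0,"yaw": 0},
])

```text
t: 19.18
eef_pos: [549.9, -325.7, 281.0]
tcp_rot: [3.142, -0.001, 2.908]
ft_force: [0.4, 0.6, -2.4]
opening: 0.249
```

Call:
drive_tool([
  {"dx": 0,"dy": 0,"dz": 0,"yaw": 0},
  {"dx": 0,"dy": 0,"dz": 0,"yaw": 0},
])

```text
t: 19.35
eef_pos: [550.2, -322.6, 281.6]
tcp_rot: [3.141, -0.0, 2.911]
ft_force: [0.0, 0.5, -2.3]
opening: 0.247
```

```bash
python3 - <<'E'
from h import *
s=env.state();p=s['eef_pos'];print(s['t'],p,s['tcp_rot'],s['ft_force'],s['moment'])
im=env.read_camera('side');np.save('side9.npy',im);t=env.read_camera('top');np.save('top9.npy',t)
c=lambda i:cv2.resize(i,(400,400),interpolation=cv2.INTER_LANCZOS4)
save(np.hstack([c(t[232:272,223:263]),c(im[220:360,280:420])]),'v9.png')
E
```

```text
19.35 [ 550.22589537 -322.63245429  281.58394967] [ 3.14110081e+00 -2.16464896e-04  2.91070850e+00] [ 0.01018758  0.54771732 -2.26826959] [0.0644642  0.02492864 0.04347773]
```

View pics/v9.png

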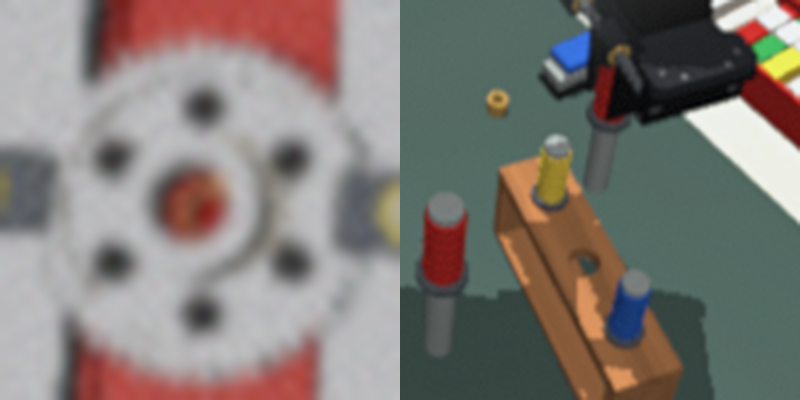

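Through the bore I can now see a small copper ring lying low on the red tray floor, so the bushing has dropped. Next I return the drift to the middle hole.

Call:
drive_tool([
  {"dx": 0.3,"dy": -4,"dz": -20,"yaw": 0},
  {"dx": 0,"dy": 0,"dz": -30,"yaw": 0},
  {"dx": 0,"dy": 0,"dz": -20,"yaw": 0},
  {"dx": 0,"dy": 0,"dz": -10,"yaw": 0},
  {"dx": 0,"dy": 0,"dz": 0,"yaw": 0},
])

```text
t: 19.87
eef_pos: [550.2, -326.7, 199.6]
tcp_rot: [3.14, -0.003, 2.911]
ft_force: [-0.1, 0.5, -1.8]
opening: 0.249
```

Call:
drive_tool([
  {"dx": 0,"dy": 0,"dz": -5,"yaw": 0},
  {"dx": 0,"dy": 0,"dz": 0,"yaw": 0},
  {"dx": 0,"dy": 0,"dz": 0,"yaw": 0},
])

```text
t: 20.12
eef_pos: [551.0, -327.9, 197.4]
tcp_rot: [-3.141, 0.001, 2.91]
ft_force: [0.1, 1.0, -2.3]
opening: 0.251
```

```bash
python3 - <<'E'
from h import *
s=env.state();p=s['eef_pos'];print(s['t'],p,s['tcp_rot'],s['ft_force'],s['moment'])
im=env.read_camera('side');np.save('side10.npy',im)
c=lambda i:cv2.resize(i,(400,480),interpolation=cv2.INTER_LANCZOS4)
save(np.hstack([c(im[285:345,320:370]),c(np.load('side9.npy')[285:345,320:370])]),'v10.png')
print((proj('side',[p+[0,0,-95.1],[p[0],p[1],92]])-[320,285])*8)
E
```

```text
20.1167 [ 551.01754974 -327.85056855  197.44602832] [-3.14109221e+00  1.45450753e-03  2.91033277e+00] [ 0.11854656  1.00526269 -2.27273269] [ 0.05915301  0.05351837 -0.03675996]
[[202.77523602 181.95245302]
 [198.59645337 202.67065415]]
```

View pics/v10.png

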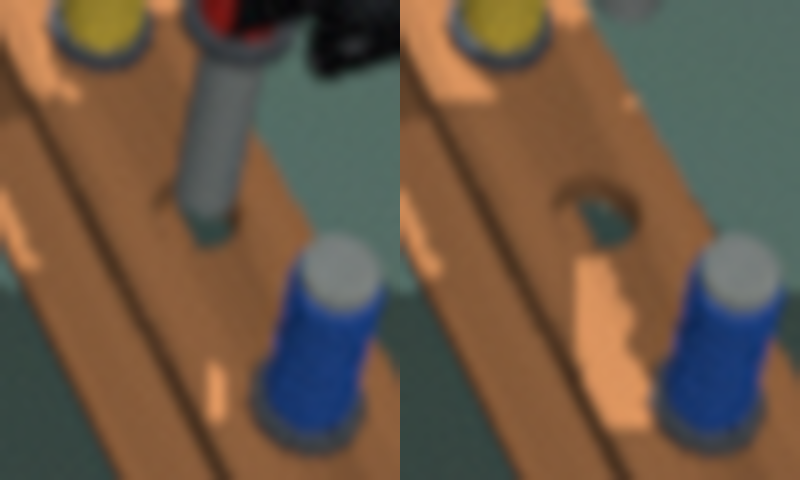

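Call:
drive_tool([
  {"dx": -0.7,"dy": 1.5,"dz": -3,"yaw": 0},
  {"dx": 0,"dy": 0,"dz": 0,"yaw": 0},
  {"dx": 0,"dy": 0,"dz": 0,"yaw": 0},
])

```text
t: 20.42
eef_pos: [549.9, -326.2, 193.5]
tcp_rot: [3.142, 0.0, 2.91]
ft_force: [0.8, -0.4, -1.7]
opening: 0.247
```

Call:
drive_tool([
  {"dx": 0,"dy": 0,"dz": -3,"yaw": 0},
  {"dx": 0,"dy": 0,"dz": -3,"yaw": 0},
  {"dx": 0,"dy": 0,"dz": 0,"yaw": 0},
])

```text
t: 20.67
eef_pos: [549.7, -326.2, 186.6]
tcp_rot: [3.141, -0.001, 2.91]
ft_force: [0.1, -0.5, -2.6]
opening: 0.247
```

Call:
drive_tool([
  {"dx": 0,"dy": 0,"dz": -1.5,"yaw": 0},
  {"dx": 0,"dy": 0,"dz": -1.5,"yaw": 0},
  {"dx": 0,"dy": 0,"dz": 0,"yaw": 0},
])

```text
t: 20.92
eef_pos: [549.9, -326.3, 184.0]
tcp_rot: [3.141, -0.0, 2.91]
ft_force: [-0.6, -0.9, -1.4]
opening: 0.25
```

Call:
drive_tool([
  {"dx": 0.2,"dy": 0,"dz": -4,"yaw": 0},
  {"dx": 0,"dy": 0,"dz": -4,"yaw": 0},
  {"dx": 0,"dy": 0,"dz": -4,"yaw": 0},
  {"dx": 0,"dy": 0,"dz": 0,"yaw": 0},
])

```text
t: 21.25
eef_pos: [549.8, -326.1, 171.2]
tcp_rot: [3.141, -0.001, 2.91]
ft_force: [0.3, 0.3, -2.3]
opening: 0.246
```

Call:
drive_tool([
  {"dx": 0,"dy": 0,"dz": -10,"yaw": 0},
  {"dx": 0,"dy": 0,"dz": -10,"yaw": 0},
  {"dx": 0,"dy": 0,"dz": -10,"yaw": 0},
  {"dx": 0,"dy": 0,"dz": 0,"yaw": 0},
])

```text
t: 21.58
eef_pos: [549.2, -325.7, 139.6]
tcp_rot: [3.14, -0.003, 2.91]
ft_force: [-1.2, -0.1, -2.9]
opening: 0.249
```

Call:
drive_tool([
  {"dx": 0,"dy": 0,"dz": -10,"yaw": 0},
  {"dx": 0,"dy": 0,"dz": -8,"yaw": 0},
  {"dx": 0,"dy": 0,"dz": -6,"yaw": 0},
  {"dx": 0,"dy": 0,"dz": 0,"yaw": 0},
  {"dx": 0,"dy": 0,"dz": 0,"yaw": 0},
])

```text
t: 22.0
eef_pos: [550.1, -326.3, 118.0]
tcp_rot: [3.141, -0.001, 2.91]
ft_force: [0.3, -0.8, -2.6]
opening: 0.247
```

Call:
drive_tool([
  {"dx": 0,"dy": 0,"dz": -3,"yaw": 0},
  {"dx": 0,"dy": 0,"dz": -3,"yaw": 0},
  {"dx": 0,"dy": 0,"dz": -1.5,"yaw": 0},
  {"dx": 0,"dy": 0,"dz": 0,"yaw": 0},
  {"dx": 0,"dy": 0,"dz": 0,"yaw": 0},
])

```text
t: 22.42
eef_pos: [550.1, -326.3, 110.9]
tcp_rot: [3.141, -0.0, 2.91]
ft_force: [-0.1, 0.5, -2.8]
opening: 0.25
```

Call:
drive_tool([
  {"dx": 0,"dy": 0,"dz": -0.5,"yaw": 0},
  {"dx": 0,"dy": 0,"dz": -0.5,"yaw": 0},
  {"dx": 0,"dy": 0,"dz": 0,"yaw": 0},
])

```text
t: 22.67
eef_pos: [550.1, -326.3, 109.9]
tcp_rot: [3.142, 0.0, 2.91]
ft_force: [0.4, -0.3, -2.8]
opening: 0.245
```

Call:
drive_tool([
  {"dx": 0,"dy": 0,"dz": -0.4,"yaw": 0},
  {"dx": 0,"dy": 0,"dz": 0,"yaw": 0},
  {"dx": 0,"dy": 0,"dz": 0,"yaw": 0},
])

```text
t: 22.92
eef_pos: [550.1, -326.3, 109.5]
tcp_rot: [3.141, -0.0, 2.91]
ft_force: [0.1, 0.1, -2.7]
opening: 0.248
```

Call:
drive_tool([
  {"dx": 0,"dy": 0,"dz": -0.4,"yaw": 0},
  {"dx": 0,"dy": 0,"dz": 0,"yaw": 0},
  {"dx": 0,"dy": 0,"dz": 0,"yaw": 0},
])

```text
t: 23.17
eef_pos: [550.2, -326.4, 109.1]
tcp_rot: [-3.142, 0.0, 2.91]
ft_force: [-0.7, 0.2, -1.1]
opening: 0.248
```

Call:
drive_tool([
  {"dx": 0,"dy": 0,"dz": -0.4,"yaw": 0},
  {"dx": 0,"dy": 0,"dz": 0,"yaw": 0},
  {"dx": 0,"dy": 0,"dz": 0,"yaw": 0},
])

```text
t: 23.42
eef_pos: [550.2, -326.4, 109.0]
tcp_rot: [-3.142, 0.0, 2.91]
ft_force: [-1.1, 0.1, 4.6]
opening: 0.246
```

Call:
drive_tool([
  {"dx": 0,"dy": 0,"dz": -0.3,"yaw": 0},
  {"dx": 0,"dy": 0,"dz": 0,"yaw": 0},
  {"dx": 0,"dy": 0,"dz": 0,"yaw": 0},
])

```text
t: 23.67
eef_pos: [550.2, -326.4, 109.0]
tcp_rot: [-3.141, 0.001, 2.91]
ft_force: [-2.6, 0.8, 7.4]
opening: 0.25
```

Flange seated. Releasing to the same opening as before, then straight up.

Call:
drive_tool([
  {"dx": 0,"dy": 0,"dz": 0.4,"yaw": 0},
  {"dx": 0,"dy": 0,"dz": 0,"yaw": 0},
  {"dx": 0,"dy": 0,"dz": 0,"yaw": 0},
  {"dx": 0,"dy": 0,"dz": 0,"yaw": 0},
  {"dx": 0,"dy": 0,"dz": 0,"yaw": 0},
], grip=0.45)

```text
t: 24.08
eef_pos: [550.1, -326.3, 108.6]
tcp_rot: [3.141, -0.0, 2.91]
ft_force: [0.4, 0.2, 0.6]
opening: 0.443
```

Call:
drive_tool([
  {"dx": 0,"dy": 0,"dz": 0,"yaw": 0},
  {"dx": 0,"dy": 0,"dz": 0,"yaw": 0},
  {"dx": 0,"dy": 0,"dz": 3,"yaw": 0},
  {"dx": 0,"dy": 0,"dz": 8,"yaw": 0},
  {"dx": 0,"dy": 0,"dz": 12,"yaw": 0},
])

```text
t: 24.5
eef_pos: [549.9, -326.1, 131.9]
tcp_rot: [3.141, -0.001, 2.91]
ft_force: [-0.9, -0.4, 0.6]
opening: 0.453
```

Call:
drive_tool([
  {"dx": 0,"dy": 0,"dz": 20,"yaw": 0},
  {"dx": 0,"dy": 0,"dz": 30,"yaw": 0},
  {"dx": 0,"dy": 0,"dz": 35,"yaw": 0},
  {"dx": 0,"dy": 0,"dz": 35,"yaw": 0},
  {"dx": 0,"dy": 0,"dz": 0,"yaw": 0},
])

```text
t: 24.92
eef_pos: [551.8, -327.5, 260.3]
tcp_rot: [-3.137, 0.011, 2.91]
ft_force: [0.3, -0.9, 0.3]
opening: 0.45
```

```bash
python3 - <<'E'
from h import *
s=env.state();p=s['eef_pos'];print(s['t'],p,s['ft_force'],s['opening'])
im=env.read_camera('side');t=env.read_camera('top')
c=lambda i:cv2.resize(i,(400,300),interpolation=cv2.INTER_LANCZOS4)
save(np.vstack([np.hstack([c(im[250:380,260:400]),c(np.load('side0.npy')[250:380,260:400])]),np.hstack([c(t[237:265,228:258]),c(np.load('top0.npy')[237:265,228:258])])]),'v11.png');save(im,'side11.png')
E
```

```text
24.9167 [ 551.8278761  -327.45407639  260.32340042] [ 0.33363181 -0.88801506  0.34537319] 0.44991095409263643
```

View pics/v11.png

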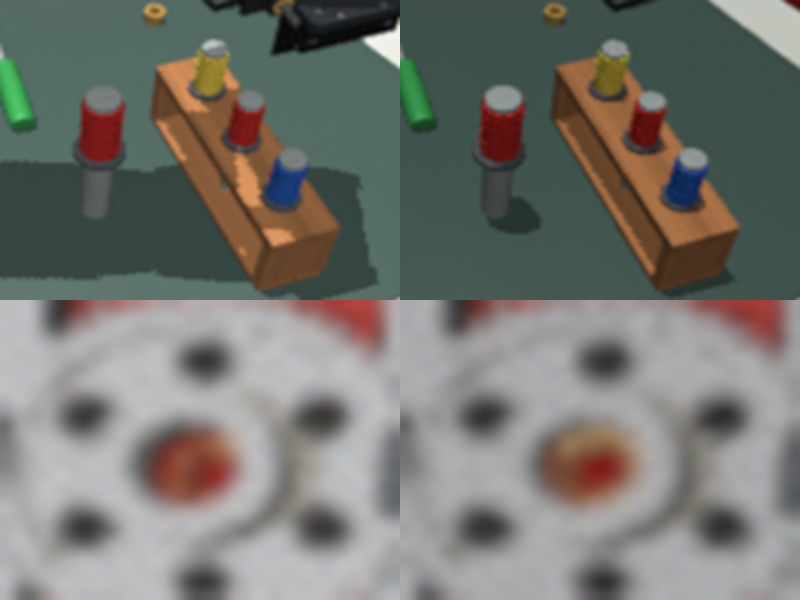

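View pics/side11.png

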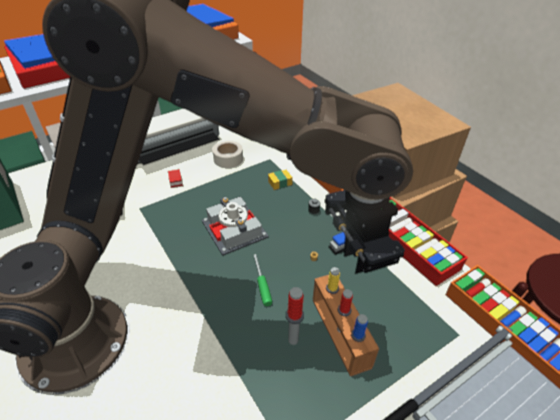

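The pictures show the red drift back upright in the middle hole, with its neighbours, the big drift and the other items where they were. The view through the bore is changed, with copper ring arcs now deep on the red floor. I'll let the arm settle and hand in.

Call:
drive_tool([
  {"dx": 0,"dy": 0,"dz": 0,"yaw": 0},
  {"dx": 0,"dy": 0,"dz": 0,"yaw": 0},
  {"dx": 0,"dy": 0,"dz": 0,"yaw": 0},
])

```text
t: 25.27
eef_pos: [549.8, -326.1, 250.7]
tcp_rot: [3.141, -0.002, 2.91]
ft_force: [-0.0, -0.1, 0.1]
opening: 0.453
```

```bash
python3 -c "
from h import *
s=env.state();print(s['t'],s['eef_pos'],s['qvel'].round(3));print(env.job_done())"
```

```text
25.2667 [ 549.81879522 -326.12109628  250.69270516] [-0.002  0.004 -0.004 -0.001  0.002 -0.   ]
the job is handed in; nothing more can be done
None
```

The worn bushing is out of the gear and in the tray, and the small red drift is back in its own middle hole in the rack. I handed the job in at about 25 s.

- **Pressing:** The drift entered the bore with almost no contact force. The bushing moved at about 13–15 N, and the highest reading I saw was 14.7 N. When the resistance vanished I went only about 2–3 mm further, well above the tray floor, and withdrew.
- **Putting back:** The flange seated on the rack at the same height as before (tool height 109 mm). The last forces with the gripper open and clear were about zero.
- **Last checks:** The side view shows the red drift upright between yellow and blue, and the big red look-alike and the other things shown where they were. The top view through the bore shows a copper ring lying low on the tray floor. The rest of the bushing is hidden under the gear, so that glimpse and the force drop are my evidence that it fell.
- **Disagreements:** The two cameras put the bore about 5 mm apart in x. I found it by comparing the rod with the hub in the side picture, then by feel.

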